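# Locate a tray in the drilling jig and clamp it

## Task

Set the small wooden tray square in the drilling jig with light fingertip touches, without picking it up: first push its long near side until its far side lies flat against the aluminium back fence, then tap its free end (the one away from the clamp) to slide it along the fence until it meets the wooden end stop, and last press the toggle clamp's black handle all the way down so that the rubber foot holds the tray. Never push hard, keep to this order, and leave the other things on the table where they are.

Things in the scene. Friction and masses are not known exactly. Their poses are not given: they have to be found in the camera images.
- jig: Drilling jig, fixed. Origin at table height; x axis points away from the robot to the back fence, y axis along the fence away from the clamp, z up. Plywood board: jig x -85 to +75, y -125 to +200 mm, top 15 mm above the table. A steel toggle clamp stands behind the end stop in the line x = 0; its base and riser fill x -23 to +23, y -123 to -67 mm, up to 72 mm above the table.
- fence_face (a point): Middle of the aluminium back fence's face, at its foot: jig x = +42.5, y = +60, z = 15 mm. The face looks to jig -x, runs from y = -40 to +160 mm and stands 18 mm above the board. Axes as the jig's.
- stop_face (a point): Middle of the wooden end stop's face, at its foot: jig x = 0, y = -45, z = 15 mm. The face looks to jig +y, is 40 mm wide and stands 18 mm above the board. Axes as the jig's.
- tray: Loose shallow wooden tray, 85 x 190 x 21 mm (x, y, z), walls 4 to 5, floor 5 mm thick, 0.1 to 0.2 kg; waxed and slippery: slides under 1 N, and turns flat under some 3 N once a corner meets the fence. Origin: centre of underside; x to its far side, y to its free end. Seated: jig x = 0, y = +50, z = 15 mm. Starts 10 to 22 mm short of the fence, 14 to 26 of the stop, up to 3 degrees askew.
- tray_front (a point): Middle of the outer face of the tray's long near side, half-way up (tray x = -42.5, y = 0, z = 10.5 mm). Axes as the tray's.
- tray_end (a point): Middle of the outer face of the tray's free end, the one away from the clamp, half-way up (tray x = 0, y = +95, z = 10.5 mm). Axes as the tray's.
- tray_back_l (a point): Corner of the tray at its far side and free end, half-way up (tray x = +42.5, y = +95 mm). Seated: jig x = +42.5, y = +145 mm.
- tray_back_r (a point): Corner of the tray at its far side and stop end, half-way up (tray x = +42.5, y = -95 mm). Seated: jig x = +42.5, y = -45 mm.
- tray_stop_end (a point): Middle of the outer face of the tray's stop end, half-way up (tray x = 0, y = -95 mm). Seated: jig x = 0, y = -45 mm.
- clamp_handle (a joint): Turn of the clamp's handle, rad: 0 open (it rises at 41 degrees from its pivot towards jig -y), 0.72 closed (level, at a hard stop). Starts at 0, stays where left. Pressed down from above it takes 3 to 5 N; near the end the arm's foot takes hold and the toggle linkage keeps it shut. Pivot along jig x at y = -106, z = 65 mm; black grip 20 wide, 14 thick, 34 to 102 mm from the pivot.
- clamp_grip (a point): Middle of the upper face of the handle's black grip, 70 mm along it from the pivot; moves with the handle. Closed: jig x = 0, y = -176, z = 73 mm. A press straight down at jig x = 0, y = -162 mm stays on the grip all the way.
- clamp_arm: The clamp's steel arm, moved by the handle; origin at its pivot (jig x = 0, y = -79, z = 65 mm). Open, it stands up, its top about 135 mm above the table, the bolt with the rubber foot (16 mm wide) some 90 mm up over the tray's stop end. Closed, it lies level over the stop and the foot presses on the tray's floor at jig x = 0, y = -13 mm.
- spool: Bystander: blue thread spool, loose; to be left where it is.
- pen: Bystander: striped wooden pen, loose; to be left where it is.
- bracelet: Bystander: bracelet of wooden beads, loose; to be left where it is.
- brooch: Bystander: round wooden brooch, loose; to be left where it is.
- stool: Bystander: miniature three-legged stool, loose; to be left where it is.
- mortar: Bystander: souvenir mortar, loose; to be left where it is.
- snips: Bystander: scissors with blue handles, loose; to be left where it is.

How it is judged:
By the outcome, as a careful person would: the job done as asked, in the order asked, and still so for the second after the job is handed in, with the robot touching nothing.
It also fails if it takes over 58 s, if anything falls off the work surface, if the arm or the gripper's body presses on something with over 40 N, if the wrist force passes 120 N, or if a joint passes its speed limit or range.

## Robot

A 6-joint arm with a two-finger parallel gripper is mounted at the origin on the work surface; the furniture and walls round the work are solid. World frame = base frame: x ahead of the robot, y to its left, z up, the work surface at z = 0. Lengths are in m, angles in rad, forces in N, time in s.
With the tool pointing down it reaches from about 0.225 to 0.875 m from the base axis. Payload 3.4 kg.
Tool frame: the origin (TCP) lies at the very end of the fingers, on their centre line; the grasp point (between the pads) lies 19 mm behind it; z points along the fingers, y is the line along which they close (so a half turn about z gives the same grasp; the last joint's range is limited). The gripper opens to 85 mm and grips with 20 to 120 N. Pads are 22 mm wide; open, the fingers measure 114 mm over their backs; the gripper's body (76 mm by 85 mm) begins 54 mm behind the grasp point. The pads swing forward as they close: fully open they stand 13 mm farther back than shut.
Start: joints at [-1.388, 0.276, 1.505, -0, 1.361, -0.121], TCP at [0.172, -0.549, 0.231] pointing down, gripper open.
Joint ranges: [-2.89, 2.89], [-0.75, 2.08], [0.22, 2.7], [-1.18, 4.32], [0.11, 2.71], [-2.7, 2.7]. Speed limits (rad/s): [2.57, 2.57, 3.14, 3.14, 3.14, 3.14].

## Interface

Orientations are given as a unit quaternion [w, x, y, z].
In Python, from rig import get_state, optics, sign_off gives the robot as it stands.
- The arm moves only by the tool send_rows, never from a script. Its argument "increments" is a list of rows, each an object with "gripper": the gripper's target within -1 to 1 (shut at 1, half-way at 0, fully open at -1); "linear": the shift along the world's x, y, z in m, a list of three; "delta_rot": the turn, a rotation vector about the world's x, y, z in rad, a list of three. In form: [{"gripper": gripper, "linear": [dx, dy, dz], "delta_rot": [rx, ry, rz]}, ...]. A call has 1 to 8 rows; each row is the pose to reach, as a shift and turn from the pose commanded when the call began; what a row does not reach only later rows make up. A row lasts 1/10 s, in which the tool goes at most 50 mm and 8.59 degrees, less where a joint would pass 70% of its speed; a pose out of reach is approached as far as the arm can. A call with a gripper value outside its range is refused whole. The fingers move at their own pace and stop on an object; "newtons" is the grip in N (left out, the last holds). Time passes only in rows, so rows that repeat a pose let the fingers close. It gives the time, the measured TCP pose, the force, the opening and the grip force at its end, in the units of the state.
- get_state(): the state, without advancing time (a new reading comes with each control period).
- optics.get_image(name): name is "side" or "top"; returns a dict with "pixels" (420x560x3 uint8, blue, green, red), "K" (3x3 intrinsics, pixels), "rvec" (rotation vector, rad) and "tvec" (3), from world to camera coordinates, as OpenCV has them. Camera axes: x right, y down, z forward; pixel columns grow to the right and rows downward; lengths in m; the calibration is good to about 2 mm. A picture is of the moment at which its call begins. There is no depth.
- sign_off(): hands the job in; it is judged then, once.
The state is a dict: "clock": time; "qpos": joint angles; "qd": joint speeds; "effort": joint torques, N m; "position": TCP position; "ee_rot": TCP orientation; "contact_force": force on the tool from outside, world axes, zero at the start; "moment": the same for the moment, N m; "width": finger opening in m; "gripper_force": force on a finger pad.
Only numpy, scipy, OpenCV 4.12 (cv2) and the standard library are available. Lean on these libraries where they do the work, as an engineer would, in place of code of your own. Each camera call takes 0.05 s, during which the arm holds its last target. There are 200 camera calls.

## Working session

There is one attempt and no reset: what is moved stays moved. The work goes in short steps, Python scripts to look and compute and a tool call to move; the robot and the scene stay as the last step left them, time stands still between calls to the robot, and variables do not carry over. Pictures are saved under pics/ and viewed, at most 10 in all, crops included, and the job is handed in when it is done.

Besides the shell and the picture viewer there is one more tool, called after "Call:" as name(argument=value, ...), one argument or row to a line, values as JSON. send_rows: Moves the arm, as the interface text tells. Its arguments: {"type":"object","properties":{"increments":{"type":"array"},"newtons":{"type":"number"}},"required":["increments"]}

```bash
mkdir -p pics
cat > h.py <<'E'
import numpy as np, cv2
from rig import get_state, optics, sign_off
def grab(n,f=None):
    d=optics.get_image(n); 
    if f: cv2.imwrite('pics/'+f,d['pixels'])
    return d
def ray(d,uv,z):
    K=np.array(d['K'],float);R=cv2.Rodrigues(np.array(d['rvec'],float))[0];t=np.array(d['tvec'],float).ravel()
    uv=np.atleast_2d(np.array(uv,float)); r=np.c_[uv,np.ones(len(uv))]@np.linalg.inv(K).T@R
    c=-R.T@t; return c+r*((z-c[2])/r[:,2])[:,None]
def proj(d,P):
    return cv2.projectPoints(np.atleast_2d(np.array(P,float)),np.array(d['rvec'],float),np.array(d['tvec'],float),np.array(d['K'],float),None)[0].reshape(-1,2)
E
python3 - <<'E'
from h import *
import pickle
D={n:grab(n,n+'0.png') for n in('top','side')}
pickle.dump(D,open('d0.pkl','wb'))
for n in D:
    d=D[n];R=cv2.Rodrigues(np.array(d['rvec']))[0];print(n,(-R.T@np.array(d['tvec']).ravel()).round(3),np.array(d['K'])[0])
s=get_state();print(s)
E
```

```text
top [0.387 0.268 1.23 ] [450.87070847   0.         282.70297769]
side [0.232 1.16  0.878] [441.12450149   0.         286.35134732]
{'clock': 0.1, 'qpos': array([-1.38802497e+00,  2.76521327e-01,  1.50601205e+00,  1.04256022e-05,
        1.36071411e+00, -1.20974994e-01]), 'qd': array([ 0.00122638, -0.00242597, -0.00167166, -0.00143812,  0.00010956,
       -0.00189531]), 'effort': array([ 1.68978928e-03, -4.17698157e+01, -2.46404564e+01, -1.65060437e-04,
        5.75768208e-03,  3.10531948e-05]), 'position': array([ 0.17190537, -0.54820006,  0.23052997]), 'ee_rot': array([-8.27178946e-04,  9.88489246e-01,  1.51288882e-01, -2.04667391e-05]), 'contact_force': array([-0.33007027, -0.70354871,  0.59685315]), 'moment': array([-0.02671084,  0.0013749 ,  0.00190201]), 'gripper_force': 0.0, 'width': 0.08561063770798204}
```

View pics/top0.png

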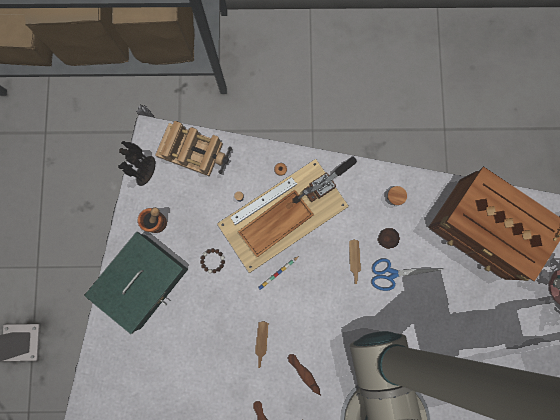

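View pics/side0.png

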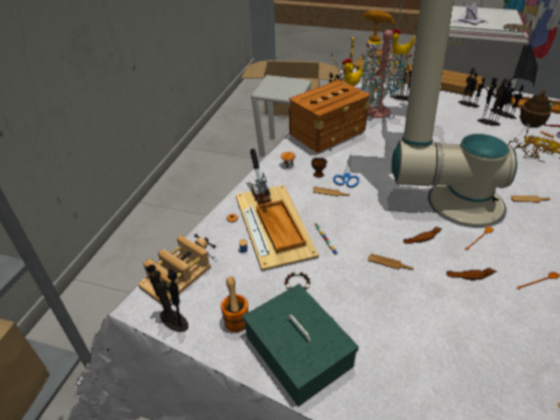

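Top view: the jig board is around (285,215), fence at (265,200), clamp at (325,180) with its handle end near (350,162), tray around (277,222). Side view: the jig is at (275,225), the clamp handle at (257,165).

Run:
```python
from h import *
import pickle
D=pickle.load(open('d0.pkl','rb'))
d=D['top'];print(proj(d,[[0,0,0],[.3,0,0],[.3,.3,0],[.6,.3,0]]).round())
c=d['pixels'][145:285,205:365];cv2.imwrite('pics/c0.png',cv2.resize(c,None,fx=5,fy=4.0*5/4,interpolation=cv2.INTER_CUBIC)[:600])
cv2.imwrite('pics/c0.png',cv2.resize(c,(640,560),interpolation=cv2.INTER_CUBIC))
```

```text
[[385. 421.]
 [381. 304.]
 [269. 305.]
 [268. 194.]]
```

View pics/c0.png

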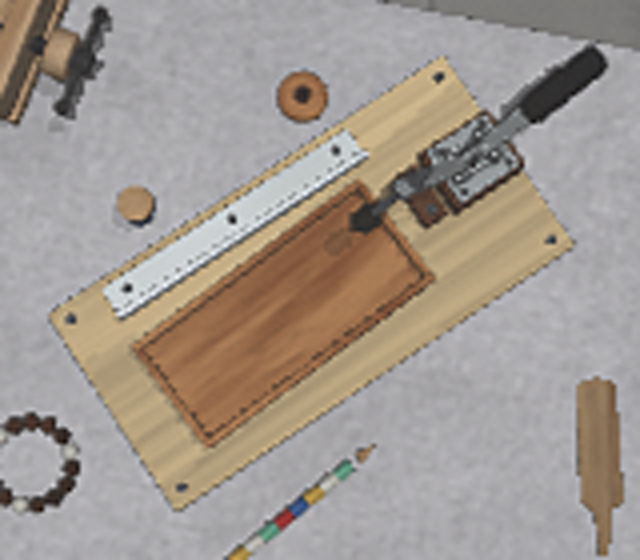

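The crop (4x, offset 205,145) shows board corners at about (445,57), (573,240), (180,510), (50,317). The tray corners are at (362,183), (433,275), (210,445), (137,347), and the fence face runs (368,155)–(120,318). The pen lies near the jig's near edge, and the bracelet is off its free end.

```bash
cat >> h.py <<'E'
def quad(m):
    c=max(cv2.findContours(m,cv2.RETR_EXTERNAL,cv2.CHAIN_APPROX_NONE)[0],key=cv2.contourArea)
    return c,cv2.minAreaRect(c)
def mask(d,roi):
    hsv=cv2.cvtColor(d['pixels'],cv2.COLOR_BGR2HSV);m=np.zeros(hsv.shape[:2],np.uint8);x0,x1,y0,y1=roi;m[y0:y1,x0:x1]=1
    return hsv,m
def edges(c,box,tol=2.5,trim=.12):
    # fit a line to each side's contour points, intersect -> corners
    c=c.reshape(-1,2).astype(float);L=[]
    for i in range(4):
        a,b=box[i],box[(i+1)%4];u=(b-a)/np.linalg.norm(b-a);n=np.array([-u[1],u[0]])
        s=(c-a)@u/np.linalg.norm(b-a);e=np.abs((c-a)@n)
        p=c[(s>trim)&(s<1-trim)&(e<tol)]
        v=cv2.fitLine(p.astype(np.float32),cv2.DIST_HUBER,0,.01,.01).ravel();L.append(np.cross([v[2],v[3],1],[v[2]+v[0],v[3]+v[1],1]))
    return np.array([(lambda q:q[:2]/q[2])(np.cross(L[i-1],L[i])) for i in range(4)])
E
python3 - <<'E'
from h import *
import pickle
D=pickle.load(open('d0.pkl','rb'));d=D['top']
hsv,roi=mask(d,(205,365,145,285))
for p in [(300,215),(277,225),(245,240),(330,210),(262,200)]: print(p,hsv[p[1],p[0]])
b=((hsv[...,1]>60)&(hsv[...,0]<28)).astype(np.uint8)*roi
b=cv2.morphologyEx(b,cv2.MORPH_CLOSE,np.ones((15,15)));b=cv2.morphologyEx(b,cv2.MORPH_OPEN,np.ones((15,15)))
t=((hsv[...,1]>115)&(hsv[...,0]<16)).astype(np.uint8)*roi
t=cv2.morphologyEx(t,cv2.MORPH_CLOSE,np.ones((5,5)));t=cv2.morphologyEx(t,cv2.MORPH_OPEN,np.ones((9,9)))
for nm,m,z in(('board',b,.015),('tray',t,.036)):
    c,r=quad(m);bx=cv2.boxPoints(r);cr=edges(c,bx);W=ray(d,cr,z)
    print(nm,r,'\n',cr.round(1).tolist(),'\n',W.round(4).tolist())
    print([round(float(np.linalg.norm(W[i]-W[i-1])),4) for i in range(4)], W.mean(0))
    for i in range(4):
        v=W[i]-W[i-1];print(np.degrees(np.arctan2(v[1],v[0])).round(2),end=' ')
    print()
E
```

```text
(300, 215) [ 14 126 172]
(277, 225) [ 12 133 138]
(245, 240) [ 13 124 166]
(330, 210) [ 19  77 186]
(262, 200) [105  10 102]
board ((277.97808837890625, 218.7283935546875), (85.63653564453125, 132.330810546875), 54.05788803100586) 
 [[203.8, 220.9], [306.6, 147.0], [358.3, 220.7], [244.3, 288.3]] 
 [[0.5267, 0.4746, 0.015], [0.7299, 0.1924, 0.015], [0.5228, 0.0558, 0.015], [0.3454, 0.3651, 0.015]]
[0.2118, 0.3477, 0.248, 0.3566] [0.53121544 0.27198992 0.015     ]
31.12 -54.25 -146.59 119.84 
tray ((275.32000732421875, 222.75997924804688), (31.59999656677246, 70.79998779296875), 53.13010025024414) 
 [[238.2, 231.1], [294.8, 189.6], [312.1, 214.5], [256.8, 256.2]] 
 [[0.4961, 0.3796, 0.036], [0.6065, 0.2276, 0.036], [0.5384, 0.1824, 0.036], [0.4293, 0.3303, 0.036]]
[0.0831, 0.1878, 0.0817, 0.1839] [0.51757308 0.27995078 0.036     ]
36.35 -54.03 -146.42 126.42
```

Run:
```python
from h import *
import pickle
D=pickle.load(open('d0.pkl','rb'));d=D['top']
hsv,_=mask(d,(205,365,145,285))
g=(np.array([[445,57],[573,240],[180,510],[50,317]])+.5)/4-.5+[205,145]
roi=np.zeros(hsv.shape[:2],np.uint8);cv2.fillPoly(roi,[g.round().astype(int)],1);roi=cv2.dilate(roi,np.ones((7,7)))
b=((hsv[...,1]>50)&(hsv[...,0]<28)).astype(np.uint8)*roi
fill=np.zeros_like(b);c,r=quad(b);cv2.drawContours(fill,[c],-1,1,-1)
c,_=quad(fill);cr=edges(c,g,2.5,.05)
def rep(nm,cr,z):
    W=ray(d,cr,z);print(nm,cr.round(1).tolist(),W[:,:2].round(4).tolist(),W.mean(0)[:2].round(4))
    for i in range(4):
        v=W[i]-W[i-1];print(np.linalg.norm(v).round(4),np.degrees(np.arctan2(v[1],v[0])).round(2),end=' | ')
    print();return W
W=rep('board',cr,.015); rep('man',g,.015)
# fence white mask
w=((hsv[...,1]<40)&(hsv[...,2]>185)).astype(np.uint8)
q=np.zeros_like(w);f=((np.array([[345,125],[375,155],[120,325],[95,290]])+.5)/4-.5+[205,145]).round().astype(int);cv2.fillPoly(q,[f],1);w*=cv2.dilate(q,np.ones((3,3)))
c,r=quad(w);bx=cv2.boxPoints(r);print(r);rep('fence',bx,.033)
# jig pose: corners order g0=(x+75,y-125), g1=(-85,-125), g2=(-85,200), g3=(75,200)
L=np.array([[75,-125],[-85,-125],[-85,200],[75,200]])/1e3
def fit(L,P):
    a=L-L.mean(0);b=P-P.mean(0);H=a.T@b;th=np.arctan2(H[0,1]-H[1,0],H[0,0]+H[1,1]);R=np.array([[np.cos(th),-np.sin(th)],[np.sin(th),np.cos(th)]]);return th,P.mean(0)-R@L.mean(0),R
for nm,P in(('fit',W[:,:2]),('man',ray(d,g,.015)[:,:2])):
    th,o,R=fit(L,P);print(nm,np.degrees(th),o,((P-o)@R-L).round(4).tolist())
    T=(np.array([[362,183],[433,275],[210,445],[137,347]])+.5)/4-.5+[205,145]
    print('tray in jig',((ray(d,T,.036)[:,:2]-o)@R).round(4).tolist())
    T2=np.array([[294.8,189.6],[312.1,214.5],[256.8,256.2],[238.2,231.1]]);print(((ray(d,T2,.036)[:,:2]-o)@R).round(4).tolist())
    print('fence',((ray(d,bx,.033)[:,:2]-o)@R).round(4).tolist())
```

```text
board [[315.0, 159.1], [347.6, 205.8], [248.8, 271.8], [217.0, 223.4]] [[0.6951, 0.1699], [0.5639, 0.0837], [0.3886, 0.353], [0.5196, 0.4388]] [0.5418 0.2613]
0.3211 -56.86 | 0.157 -146.69 | 0.3213 123.06 | 0.1566 33.24 | 
man [[315.9, 158.9], [347.9, 204.6], [249.6, 272.1], [217.1, 223.9]] [[0.6958, 0.1675], [0.5672, 0.0828], [0.3877, 0.3508], [0.5182, 0.4385]] [0.5422 0.2599]
0.3241 -56.77 | 0.154 -146.66 | 0.3225 123.81 | 0.1572 33.93 | 
((263.0658874511719, 200.05674743652344), (8.094404220581055, 73.7808609008789), 56.689369201660156)
fence [[230.0, 216.89999389648438], [291.70001220703125, 176.39999389648438], [296.1000061035156, 183.1999969482422], [234.5, 223.6999969482422]] [[0.5345, 0.4017], [0.6433, 0.2355], [0.6245, 0.2237], [0.5162, 0.3898]] [0.5796 0.3127]
0.0218 33.09 | 0.1987 -56.82 | 0.0221 -147.91 | 0.1983 123.1 | 
fit 33.13503538525623 [0.56648333 0.2326666 ] [[-0.0016, 0.0021], [0.0014, 0.0016], [0.0018, -0.002], [-0.0016, -0.0017]]
tray in jig [[0.0284, -0.0256], [-0.0496, -0.0302], [-0.0613, 0.1557], [0.0197, 0.1604]]
[[0.0307, -0.026], [-0.051, -0.0267], [-0.0616, 0.1569], [0.0213, 0.1615]]
fence [[0.0657, 0.159], [0.0658, -0.0396], [0.0437, -0.0392], [0.0438, 0.1591]]
man 33.54283137400615 [0.56712619 0.23141286] [[-0.0031, 0.0006], [0.003, 0.0011], [0.0015, -0.0014], [-0.0013, -0.0003]]
tray in jig [[0.0284, -0.0244], [-0.0497, -0.0284], [-0.0601, 0.1575], [0.021, 0.1616]]
[[0.0306, -0.0249], [-0.051, -0.025], [-0.0603, 0.1587], [0.0226, 0.1627]]
fence [[0.067, 0.16], [0.0657, -0.0387], [0.0436, -0.0381], [0.0451, 0.1601]]
```

Jig: yaw 33.1°, origin (0.5665, 0.2327). The tray is about 2.7° askew, with its centre at jig (-16, 65) mm. Next I move over with the fingers shut, their closing axis along jig y.

Call:
send_rows(
  increments=[
    {"gripper": 1,"linear": [0.078,0.349,0.05],"delta_rot": [0,0,0.274]},
    {"gripper": 1,"linear": [0.078,0.349,0.05],"delta_rot": [0,0,0.274]},
    {"gripper": 1,"linear": [0.078,0.349,0.05],"delta_rot": [0,0,0.274]},
    {"gripper": 1,"linear": [0.078,0.349,0.05],"delta_rot": [0,0,0.274]},
    {"gripper": 1,"linear": [0.078,0.349,0.05],"delta_rot": [0,0,0.274]},
    {"gripper": 1,"linear": [0.078,0.349,0.05],"delta_rot": [0,0,0.274]},
    {"gripper": 1,"linear": [0.078,0.349,0.05],"delta_rot": [0,0,0.274]},
    {"gripper": 1,"linear": [0.078,0.349,0.05],"delta_rot": [0,0,0.274]},
  ],
  newtons=20,
)

```text
clock: 0.9
position: [0.2498, -0.1952, 0.2817]
ee_rot: [-0.0, 0.958, 0.287, 0.001]
contact_force: [-0.7, -0.6, -0.8]
width: -0.0004
gripper_force: 0.0
```

Call:
send_rows(
  increments=[
    {"gripper": 1,"linear": [0.204,0.444,-0.08],"delta_rot": [0,0,0]},
    {"gripper": 1,"linear": [0.204,0.444,-0.08],"delta_rot": [0,0,0]},
    {"gripper": 1,"linear": [0.204,0.444,-0.08],"delta_rot": [0,0,0]},
    {"gripper": 1,"linear": [0.204,0.444,-0.08],"delta_rot": [0,0,0]},
    {"gripper": 1,"linear": [0.204,0.444,-0.08],"delta_rot": [0,0,0]},
    {"gripper": 1,"linear": [0.204,0.444,-0.08],"delta_rot": [0,0,0]},
    {"gripper": 1,"linear": [0.204,0.444,-0.08],"delta_rot": [0,0,0]},
    {"gripper": 1,"linear": [0.204,0.444,-0.08],"delta_rot": [0,0,0]},
  ],
)

```text
clock: 1.7
position: [0.4157, 0.1608, 0.216]
ee_rot: [0.001, 0.958, 0.285, 0.0]
contact_force: [0.5, -0.7, 0.1]
width: -0.0
gripper_force: 0.0
```

Call:
send_rows(
  increments=[
    {"gripper": 1,"linear": [0.035,0.077,-0.014],"delta_rot": [0,0,0]},
    {"gripper": 1,"linear": [0.035,0.077,-0.014],"delta_rot": [0,0,0]},
    {"gripper": 1,"linear": [0.035,0.077,-0.014],"delta_rot": [0,0,0]},
  ],
)

```text
clock: 2.0
position: [0.4518, 0.2394, 0.2008]
ee_rot: [-0.0, 0.958, 0.287, -0.0]
contact_force: [-0.6, -0.4, 0.3]
width: -0.0001
gripper_force: 0.0
```

Run:
```python
from h import *
s=get_state();th=np.radians(33.13);R=np.array([[np.cos(th),-np.sin(th)],[np.sin(th),np.cos(th)]])
p=s['position'];print(s['clock'],p,(p[:2]-[.5665,.2327])@R,s['contact_force'])
print(R@[-.085,.075]+[.5665,.2327]-p[:2])
```

```text
2.0 [0.45180177 0.23936651 0.20078242] [-0.09240852  0.06826998] [-0.56963027 -0.35050241  0.3044009 ]
[0.00252591 0.009685  ]
```

Call:
send_rows(
  increments=[
    {"gripper": 1,"linear": [-0.002,0.008,-0.05],"delta_rot": [0,0,0]},
    {"gripper": 1,"linear": [-0.002,0.008,-0.1],"delta_rot": [0,0,0]},
    {"gripper": 1,"linear": [-0.002,0.008,-0.14],"delta_rot": [0,0,0]},
    {"gripper": 1,"linear": [-0.002,0.008,-0.16],"delta_rot": [0,0,0]},
    {"gripper": 1,"linear": [-0.002,0.008,-0.17],"delta_rot": [0,0,0]},
    {"gripper": 1,"linear": [-0.002,0.008,-0.178],"delta_rot": [0,0,0]},
    {"gripper": 1,"linear": [-0.002,0.008,-0.178],"delta_rot": [0,0,0]},
  ],
)

```text
clock: 2.7
position: [0.4481, 0.2436, 0.0246]
ee_rot: [0.0, 0.959, 0.285, -0.0]
contact_force: [0.6, -0.1, -0.6]
width: -0.0
gripper_force: 0.0
```

```bash
cat >> h.py <<'E'
th=np.radians(33.13);R2=np.array([[np.cos(th),-np.sin(th)],[np.sin(th),np.cos(th)]]);O=np.array([.5665,.2327])
def jig(p): return (np.asarray(p)[:2]-O)@R2
def st():
    s=get_state();p=s['position'];print(round(s['clock'],2),p.round(4),'jig',jig(p).round(4),'F jig',(s['contact_force'][:2]@R2).round(2),s['contact_force'][2].round(2))
E
python3 - <<'E'
from h import *
st();import pickle;d=grab('top');pickle.dump(d,open('d1.pkl','wb'));c=d['pixels'][165:265,215:335];cv2.imwrite('pics/c1.png',cv2.resize(c,(720,600),interpolation=cv2.INTER_CUBIC))
E
```

```text
2.7 [0.4481 0.2436 0.0246] jig [-0.0932  0.0738] F jig [ 0.47 -0.37] -0.56
```

View pics/c1.png

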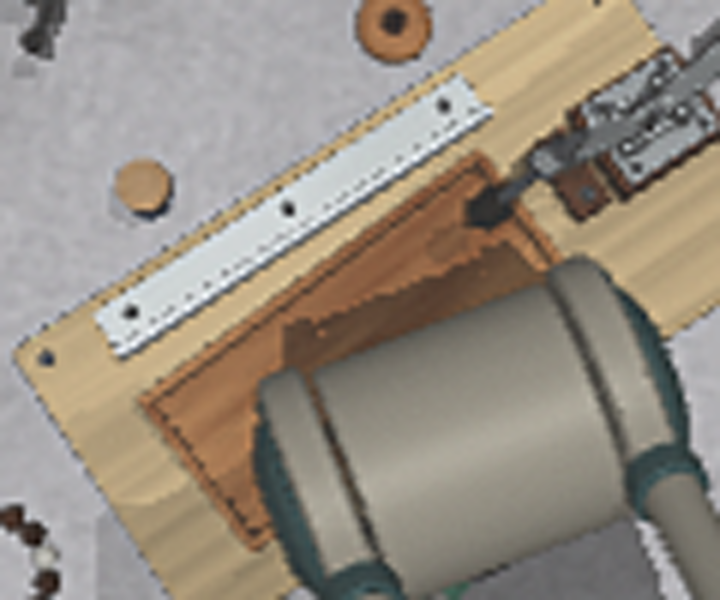

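The arm now hides the tray's near side, but the far edge is visible from (485,155) to (145,400), short of the fence at (490,108)–(120,355). Now a gentle push along jig +x.

Call:
send_rows(
  increments=[
    {"gripper": 1,"linear": [0.0059,0.0038,0],"delta_rot": [0,0,0]},
    {"gripper": 1,"linear": [0.0117,0.0077,0],"delta_rot": [0,0,0]},
    {"gripper": 1,"linear": [0.0159,0.0104,0],"delta_rot": [0,0,0]},
    {"gripper": 1,"linear": [0.0184,0.012,0],"delta_rot": [0,0,0]},
    {"gripper": 1,"linear": [0.0201,0.0131,0],"delta_rot": [0,0,0]},
    {"gripper": 1,"linear": [0.0218,0.0142,0],"delta_rot": [0,0,0]},
    {"gripper": 1,"linear": [0.0234,0.0153,0],"delta_rot": [0,0,0]},
    {"gripper": 1,"linear": [0.0251,0.0164,0],"delta_rot": [0,0,0]},
  ],
)

```text
clock: 3.55
position: [0.4727, 0.2604, 0.0246]
ee_rot: [0.0, 0.959, 0.285, -0.0]
contact_force: [-1.3, 0.2, -0.7]
width: -0.0003
gripper_force: 0.4
```

```bash
cat >> h.py <<'E'
def far(d):
    # far tray edge (z=.036) and free end, by colour transition along jig lines
    im=d['pixels'];hsv=cv2.cvtColor(im,cv2.COLOR_BGR2HSV)
    out=[]
    for y in np.arange(-.03,.16,.01):
        xs=np.arange(-.03,.05,.0005);P=np.c_[(np.c_[xs,np.full_like(xs,y)]@R2.T+O),np.full_like(xs,.036)]
        uv=proj(d,P).astype(np.float32);S=cv2.remap(hsv[...,1].astype(np.float32),uv[:,:1],uv[:,1:],cv2.INTER_LINEAR).ravel()
        V=cv2.remap(hsv[...,2].astype(np.float32),uv[:,:1],uv[:,1:],cv2.INTER_LINEAR).ravel()
        k=np.where((S>110))[0]
        if len(k): out.append((y,xs[k[-1]]))
    return np.array(out)
E
python3 - <<'E'
from h import *
import pickle
st();d1=pickle.load(open('d1.pkl','rb'));d=grab('top')
for q in(d1,d): f=far(q);print((f*1000).round(1).tolist())
E
```

```text
3.55 [0.4727 0.2604 0.0246] jig [-0.0634  0.0744] F jig [-0.99  0.93] -0.69
[[-20.0, 31.5], [-10.0, 31.0], [0.0, 30.5], [10.0, 30.5], [20.0, 29.0], [30.0, 28.5], [40.0, 28.5], [50.0, 28.0], [60.0, 27.5], [70.0, 26.5], [80.0, 26.0], [90.0, 26.0], [100.0, 25.5], [110.0, 24.5], [120.0, 24.0], [130.0, 23.0], [140.0, 23.0], [150.0, 22.0]]
[[-20.0, 36.5], [-10.0, 36.5], [0.0, 35.5], [10.0, 35.5], [20.0, 35.0], [30.0, 34.5], [40.0, 34.0], [50.0, 34.0], [60.0, 33.0], [70.0, 31.5], [80.0, 32.5], [130.0, 31.0], [140.0, 30.5], [150.0, 30.5]]
```

Call:
send_rows(
  increments=[
    {"gripper": 1,"linear": [0.0015,0.001,0],"delta_rot": [0,0,0]},
    {"gripper": 1,"linear": [0.0028,0.0018,0],"delta_rot": [0,0,0]},
    {"gripper": 1,"linear": [0.004,0.0026,0],"delta_rot": [0,0,0]},
    {"gripper": 1,"linear": [0.005,0.0033,0],"delta_rot": [0,0,0]},
    {"gripper": 1,"linear": [0.0059,0.0038,0],"delta_rot": [0,0,0]},
    {"gripper": 1,"linear": [0.0059,0.0038,0],"delta_rot": [0,0,0]},
  ],
)

```text
clock: 4.2
position: [0.479, 0.2643, 0.0247]
ee_rot: [-0.0, 0.959, 0.285, 0.0]
contact_force: [-0.5, 0.1, 0.1]
width: 0.0
gripper_force: 0.2
```

Run:
```python
from h import *
st();d=grab('top');f=far(d);print((f*1000).round(1).tolist())
```

```text
4.2 [0.479  0.2643 0.0247] jig [-0.056   0.0743] F jig [-0.37  0.38] 0.14
[[-20.0, 40.5], [-10.0, 40.5], [0.0, 40.5], [10.0, 40.5], [20.0, 40.5], [30.0, 40.5], [40.0, 40.5], [50.0, 40.5], [60.0, 41.0], [130.0, 39.5], [140.0, 40.0], [150.0, 40.0]]
```

Call:
send_rows(
  increments=[
    {"gripper": 1,"linear": [0.0006,0.0004,0],"delta_rot": [0,0,0]},
    {"gripper": 1,"linear": [0.0012,0.0008,0],"delta_rot": [0,0,0]},
    {"gripper": 1,"linear": [0.0012,0.0008,0],"delta_rot": [0,0,0]},
  ],
)

```text
clock: 4.55
position: [0.4799, 0.265, 0.0247]
ee_rot: [-0.0, 0.959, 0.285, -0.0]
contact_force: [-1.8, -0.5, -0.4]
width: 0.0001
gripper_force: 0.4
```

Run:
```python
from h import *
st();d=grab('top');f=far(d);print((f*1000).round(1).tolist())
```

```text
4.55 [0.4799 0.265  0.0247] jig [-0.0548  0.0744] F jig [-1.81  0.58] -0.36
[[-30.0, 35.5], [-20.0, 40.5], [-10.0, 41.0], [0.0, 41.0], [10.0, 41.0], [20.0, 41.0], [30.0, 41.0], [40.0, 41.0], [50.0, 41.0], [130.0, 40.0], [140.0, 40.0], [150.0, 40.0]]
```

Call:
send_rows(
  increments=[
    {"gripper": 1,"linear": [0.0006,0.0004,0],"delta_rot": [0,0,0]},
    {"gripper": 1,"linear": [0.0012,0.0008,0],"delta_rot": [0,0,0]},
    {"gripper": 1,"linear": [0.0012,0.0008,0],"delta_rot": [0,0,0]},
  ],
)

```text
clock: 4.9
position: [0.4801, 0.2652, 0.0245]
ee_rot: [0.0, 0.959, 0.285, -0.001]
contact_force: [-3.1, -1.7, 2.7]
width: -0.0001
gripper_force: 2.2
```

Run:
```python
from h import *
st();d=grab('top');f=far(d);print((f*1000).round(1).tolist())
```

```text
4.9 [0.4801 0.2652 0.0245] jig [-0.0546  0.0744] F jig [-3.51  0.24] 2.69
[[-30.0, 38.5], [-20.0, 40.5], [-10.0, 41.0], [0.0, 41.0], [10.0, 41.0], [20.0, 41.0], [30.0, 41.0], [40.0, 41.0], [50.0, 41.5], [130.0, 41.0], [140.0, 41.0], [150.0, 40.5]]
```

Call:
send_rows(
  increments=[
    {"gripper": 1,"linear": [0.0004,0.0003,0],"delta_rot": [0,0,0]},
    {"gripper": 1,"linear": [0.0004,0.0003,0],"delta_rot": [0,0,0]},
  ],
)

```text
clock: 5.15
position: [0.4802, 0.2652, 0.0245]
ee_rot: [0.0, 0.959, 0.285, -0.002]
contact_force: [-4.6, -2.5, 3.0]
width: 0.0004
gripper_force: 2.9
```

Run:
```python
from h import *
st();d=grab('top');f=far(d);print((f*1000).round(1).tolist())
```

```text
5.15 [0.4802 0.2652 0.0245] jig [-0.0545  0.0744] F jig [-5.15  0.43] 2.96
[[-30.0, 38.0], [-20.0, 40.5], [-10.0, 41.0], [0.0, 41.0], [10.0, 41.0], [20.0, 41.0], [30.0, 41.0], [40.0, 41.0], [130.0, 41.0], [140.0, 41.0], [150.0, 40.5]]
```

The tray stalls flat against the fence: the edge is uniform at 41 mm and the force is 5 N. I retreat and go round to the free end.

Call:
send_rows(
  increments=[
    {"gripper": 1,"linear": [-0.008,-0.0055,0],"delta_rot": [0,0,0]},
    {"gripper": 1,"linear": [-0.022,-0.0145,0],"delta_rot": [0,0,0]},
    {"gripper": 1,"linear": [-0.022,-0.0145,0.045],"delta_rot": [0,0,0]},
    {"gripper": 1,"linear": [-0.022,-0.0145,0.075],"delta_rot": [0,0,0]},
    {"gripper": 1,"linear": [-0.023,0.03,0.075],"delta_rot": [0,0,0]},
    {"gripper": 1,"linear": [-0.023,0.075,0.075],"delta_rot": [0,0,0]},
    {"gripper": 1,"linear": [-0.024,0.115,0.075],"delta_rot": [0,0,0]},
    {"gripper": 1,"linear": [-0.024,0.137,0.075],"delta_rot": [0,0,0]},
  ],
)

```text
clock: 6.0
position: [0.4586, 0.407, 0.1003]
ee_rot: [-0.001, 0.958, 0.286, 0.002]
contact_force: [0.4, -0.1, -0.1]
width: -0.0002
gripper_force: 0.0
```

Call:
send_rows(
  increments=[
    {"gripper": 1,"linear": [0,0,0],"delta_rot": [0,0,0]},
    {"gripper": 1,"linear": [0,0,-0.03],"delta_rot": [0,0,0]},
    {"gripper": 1,"linear": [0,0,-0.06],"delta_rot": [0,0,0]},
    {"gripper": 1,"linear": [0,0,-0.075],"delta_rot": [0,0,0]},
    {"gripper": 1,"linear": [0,0,-0.075],"delta_rot": [0,0,0]},
  ],
)

```text
clock: 6.5
position: [0.4564, 0.4011, 0.0224]
ee_rot: [0.001, 0.959, 0.285, -0.002]
contact_force: [-0.2, -0.8, -0.3]
width: 0.0004
gripper_force: 0.0
```

Run:
```python
from h import *
st();d=grab('top','t2.png');f=far(d);print((f*1000).round(1).tolist());c=d['pixels'][165:265,215:335];cv2.imwrite('pics/c2.png',cv2.resize(c,(720,600),interpolation=cv2.INTER_CUBIC))
```

```text
6.5 [0.4564 0.4011 0.0224] jig [-2.000e-04  2.012e-01] F jig [-0.6 -0.6] -0.25
[[-30.0, 38.5], [-20.0, 40.5], [-10.0, 41.0], [0.0, 41.0], [10.0, 41.0], [20.0, 41.0], [30.0, 41.0], [40.0, 41.0], [50.0, 41.0], [60.0, 41.0], [70.0, 41.0], [80.0, 40.5], [90.0, 40.5], [100.0, 40.5], [110.0, 40.5], [120.0, 40.0], [130.0, 40.0], [140.0, 26.0]]
```

View pics/c2.png

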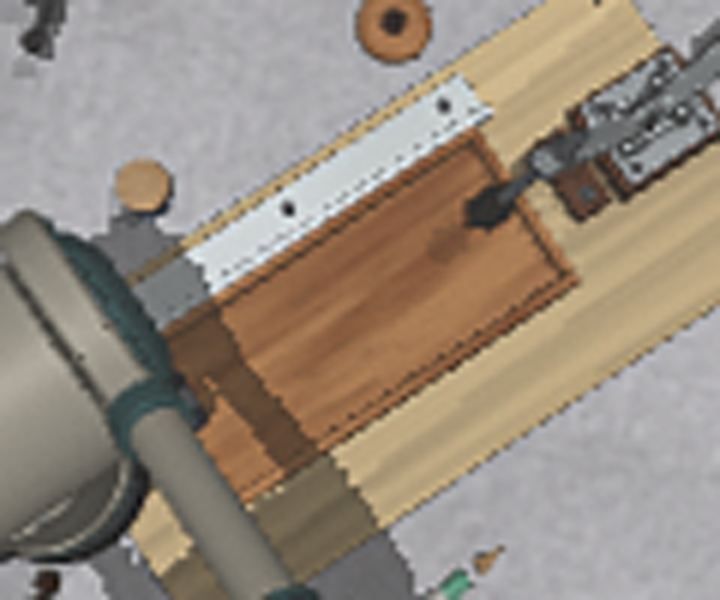

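The far side lies flat along the fence, and the stop end at (490,130)–(578,280) is short of the stop. The finger is at jig (0, 201). Now I tap along jig -y.

Call:
send_rows(
  increments=[
    {"gripper": 1,"linear": [0.0033,-0.005,0],"delta_rot": [0,0,0]},
    {"gripper": 1,"linear": [0.0066,-0.01,0],"delta_rot": [0,0,0]},
    {"gripper": 1,"linear": [0.0093,-0.0142,0],"delta_rot": [0,0,0]},
    {"gripper": 1,"linear": [0.0109,-0.0168,0],"delta_rot": [0,0,0]},
    {"gripper": 1,"linear": [0.012,-0.0184,0],"delta_rot": [0,0,0]},
    {"gripper": 1,"linear": [0.0131,-0.0201,0],"delta_rot": [0,0,0]},
    {"gripper": 1,"linear": [0.0142,-0.0218,0],"delta_rot": [0,0,0]},
    {"gripper": 1,"linear": [0.0153,-0.0234,0],"delta_rot": [0,0,0]},
  ],
)

```text
clock: 7.35
position: [0.4729, 0.3796, 0.0246]
ee_rot: [0.0, 0.959, 0.285, -0.0]
contact_force: [-0.4, 0.3, 0.7]
width: 0.0002
gripper_force: 0.0
```

```bash
cat >> h.py <<'E'
def stopend(d):
    hsv=cv2.cvtColor(d['pixels'],cv2.COLOR_BGR2HSV);out=[]
    for x in (-.035,-.03,-.025,.025,.03,.035):
        ys=np.arange(.0,-.06,-.0005);P=np.c_[(np.c_[np.full_like(ys,x),ys]@R2.T+O),np.full_like(ys,.036)]
        uv=proj(d,P).astype(np.float32);S=cv2.remap(hsv[...,1].astype(np.float32),uv[:,:1],uv[:,1:],cv2.INTER_LINEAR).ravel()
        k=np.where(S>110)[0];out.append((x*1e3,round(ys[k[-1]]*1e3,1) if len(k) else None))
    return out
E
python3 - <<'E'
from h import *
import pickle
st();d=grab('top');print((far(d)*1000).round(1).tolist());print(stopend(d));print(stopend(pickle.load(open('d1.pkl','rb'))))
E
```

```text
7.35 [0.4729 0.3796 0.0246] jig [0.0019 0.1742] F jig [-0.17  0.43] 0.68
[[-30.0, 38.5], [-20.0, 40.5], [-10.0, 41.0], [0.0, 41.0], [10.0, 41.0], [20.0, 41.0], [30.0, 41.0], [40.0, 41.0], [50.0, 41.0], [60.0, 41.0], [70.0, 41.0], [80.0, 40.5], [90.0, 40.0], [100.0, 28.5], [110.0, 0.5], [150.0, -12.5]]
[(-35.0, np.float64(-30.0)), (-30.0, np.float64(-29.5)), (-25.0, np.float64(-30.0)), (25.0, np.float64(-30.0)), (30.0, np.float64(-29.5)), (35.0, np.float64(-30.5))]
[(-35.0, None), (-30.0, np.float64(-27.5)), (-25.0, np.float64(-28.5)), (25.0, np.float64(-26.0)), (30.0, np.float64(-25.0)), (35.0, None)]
```

Call:
send_rows(
  increments=[
    {"gripper": 1,"linear": [0.0005,-0.002,0],"delta_rot": [0,0,0]},
    {"gripper": 1,"linear": [0.0015,-0.0037,0],"delta_rot": [0,0,0]},
    {"gripper": 1,"linear": [0.0026,-0.0053,0],"delta_rot": [0,0,0]},
    {"gripper": 1,"linear": [0.0036,-0.0069,0],"delta_rot": [0,0,0]},
    {"gripper": 1,"linear": [0.0044,-0.0082,0],"delta_rot": [0,0,0]},
    {"gripper": 1,"linear": [0.0051,-0.0093,0],"delta_rot": [0,0,0]},
    {"gripper": 1,"linear": [0.0051,-0.0093,0],"delta_rot": [0,0,0]},
  ],
)

```text
clock: 8.1
position: [0.4781, 0.3702, 0.0247]
ee_rot: [0.0, 0.959, 0.285, -0.0]
contact_force: [-1.1, 0.3, -0.5]
width: 0.0002
gripper_force: 0.0
```

Run:
```python
from h import *
st();d=grab('top');print((far(d)*1000).round(1).tolist());print(stopend(d))
```

```text
8.1 [0.4781 0.3702 0.0247] jig [0.0011 0.1634] F jig [-0.78  0.86] -0.54
[[-30.0, 40.0], [-20.0, 40.5], [-10.0, 40.5], [0.0, 40.5], [10.0, 40.5], [20.0, 40.5], [30.0, 41.0], [40.0, 41.0], [50.0, 41.0], [60.0, 41.0], [70.0, 41.0], [80.0, 40.0], [90.0, 19.5], [130.0, -6.0], [140.0, -14.5], [150.0, -23.0]]
[(-35.0, np.float64(-39.0)), (-30.0, np.float64(-39.0)), (-25.0, np.float64(-39.0)), (25.0, np.float64(-39.5)), (30.0, np.float64(-39.0)), (35.0, np.float64(-39.0))]
```

Call:
send_rows(
  increments=[
    {"gripper": 1,"linear": [0.0008,-0.0013,0],"delta_rot": [0,0,0]},
    {"gripper": 1,"linear": [0.0014,-0.0023,0],"delta_rot": [0,0,0]},
    {"gripper": 1,"linear": [0.0019,-0.0029,0],"delta_rot": [0,0,0]},
    {"gripper": 1,"linear": [0.0022,-0.0034,0],"delta_rot": [0,0,0]},
    {"gripper": 1,"linear": [0.0022,-0.0034,0],"delta_rot": [0,0,0]},
  ],
)

```text
clock: 8.65
position: [0.4803, 0.3669, 0.0247]
ee_rot: [0.0, 0.959, 0.285, 0.0]
contact_force: [-0.4, 1.2, -0.7]
width: -0.0001
gripper_force: 0.2
```

Run:
```python
from h import *
st();d=grab('top');print((far(d)*1000).round(1).tolist()[:12]);print(stopend(d))
```

```text
8.65 [0.4803 0.3669 0.0247] jig [0.0012 0.1595] F jig [0.3  1.24] -0.69
[[-30.0, 40.5], [-20.0, 40.5], [-10.0, 40.5], [0.0, 40.5], [10.0, 40.5], [20.0, 40.5], [30.0, 40.5], [40.0, 41.0], [50.0, 41.0], [60.0, 41.0], [70.0, 40.5], [80.0, 25.0]]
[(-35.0, np.float64(-43.0)), (-30.0, np.float64(-42.5)), (-25.0, np.float64(-42.5)), (25.0, np.float64(-43.5)), (30.0, np.float64(-43.0)), (35.0, np.float64(-43.5))]
```

Call:
send_rows(
  increments=[
    {"gripper": 1,"linear": [0.0004,-0.0006,0],"delta_rot": [0,0,0]},
    {"gripper": 1,"linear": [0.0008,-0.0012,0],"delta_rot": [0,0,0]},
    {"gripper": 1,"linear": [0.0008,-0.0012,0],"delta_rot": [0,0,0]},
  ],
)

```text
clock: 9.0
position: [0.4811, 0.3657, 0.0247]
ee_rot: [0.0, 0.959, 0.285, 0.0]
contact_force: [-0.5, -0.1, 0.3]
width: -0.0001
gripper_force: 0.2
```

Run:
```python
from h import *
st();d=grab('top');print((far(d)*1000).round(1).tolist()[:12]);print(stopend(d))
```

```text
9.0 [0.4811 0.3657 0.0247] jig [0.0012 0.1581] F jig [-0.44  0.22] 0.26
[[-30.0, 40.5], [-20.0, 40.5], [-10.0, 40.5], [0.0, 40.5], [10.0, 40.5], [20.0, 40.5], [30.0, 40.5], [40.0, 41.0], [50.0, 41.0], [60.0, 41.0], [70.0, 40.0], [80.0, 20.5]]
[(-35.0, np.float64(-44.0)), (-30.0, np.float64(-44.5)), (-25.0, np.float64(-44.5)), (25.0, np.float64(-44.0)), (30.0, np.float64(-44.5)), (35.0, np.float64(-44.0))]
```

Still sliding freely, so I continue in small steps.

Call:
send_rows(
  increments=[
    {"gripper": 1,"linear": [0.0004,-0.0006,0],"delta_rot": [0,0,0]},
    {"gripper": 1,"linear": [0.0008,-0.0012,0],"delta_rot": [0,0,0]},
    {"gripper": 1,"linear": [0.0008,-0.0012,0],"delta_rot": [0,0,0]},
  ],
)

```text
clock: 9.35
position: [0.4814, 0.3652, 0.0247]
ee_rot: [-0.001, 0.959, 0.285, -0.0]
contact_force: [-1.6, 3.5, -0.2]
width: -0.0001
gripper_force: 2.0
```

Run:
```python
from h import *
st();d=grab('top');print((far(d)*1000).round(1).tolist()[:12]);print(stopend(d))
```

```text
9.35 [0.4814 0.3652 0.0247] jig [0.0011 0.1575] F jig [0.59 3.81] -0.19
[[-30.0, 40.5], [-20.0, 40.5], [-10.0, 40.5], [0.0, 40.5], [10.0, 40.5], [20.0, 40.5], [30.0, 40.5], [40.0, 41.0], [50.0, 41.0], [60.0, 41.0], [70.0, 40.5], [80.0, 20.0]]
[(-35.0, np.float64(-45.0)), (-30.0, np.float64(-44.5)), (-25.0, np.float64(-45.0)), (25.0, np.float64(-44.5)), (30.0, np.float64(-45.0)), (35.0, np.float64(-44.5))]
```

The tray stalled at the stop with 3.8 N. I back off, rise and check.

Call:
send_rows(
  increments=[
    {"gripper": 1,"linear": [-0.0055,0.0084,0],"delta_rot": [0,0,0]},
    {"gripper": 1,"linear": [-0.015,0.023,0],"delta_rot": [0,0,0]},
    {"gripper": 1,"linear": [-0.015,0.023,0.045],"delta_rot": [0,0,0]},
    {"gripper": 1,"linear": [-0.03,0.023,0.09],"delta_rot": [0,0,0]},
    {"gripper": 1,"linear": [-0.06,0.01,0.13],"delta_rot": [0,0,0]},
    {"gripper": 1,"linear": [-0.1,-0.01,0.15],"delta_rot": [0,0,0]},
    {"gripper": 1,"linear": [-0.14,-0.03,0.17],"delta_rot": [0,0,0]},
    {"gripper": 1,"linear": [-0.17,-0.05,0.19],"delta_rot": [0,0,0]},
  ],
)

```text
clock: 10.2
position: [0.3088, 0.3139, 0.2155]
ee_rot: [0.0, 0.958, 0.286, -0.0]
contact_force: [0.8, -0.3, 0.2]
width: -0.0003
gripper_force: 0.0
```

Run:
```python
from h import *
import pickle
st();d=grab('top');pickle.dump(d,open('d3.pkl','wb'));print((far(d)*1000).round(1).tolist());print(stopend(d))
c=d['pixels'][150:275,215:365];cv2.imwrite('pics/c3.png',cv2.resize(c,(720,600),interpolation=cv2.INTER_CUBIC))
```

```text
10.2 [0.3088 0.3139 0.2155] jig [-0.1714  0.2088] F jig [ 0.52 -0.74] 0.16
[[-30.0, 40.5], [-20.0, 40.5], [-10.0, 40.5], [0.0, 40.5], [10.0, 40.5], [20.0, 40.5], [30.0, 40.5], [40.0, 40.5], [50.0, 41.0], [60.0, 41.0], [70.0, 41.0], [80.0, 40.5], [90.0, 40.0], [100.0, 40.0], [110.0, 40.0], [120.0, 39.5], [130.0, 39.5], [140.0, 40.0]]
[(-35.0, np.float64(-45.0)), (-30.0, np.float64(-44.5)), (-25.0, np.float64(-45.0)), (25.0, np.float64(-44.5)), (30.0, np.float64(-45.0)), (35.0, np.float64(-44.5))]
```

View pics/c3.png

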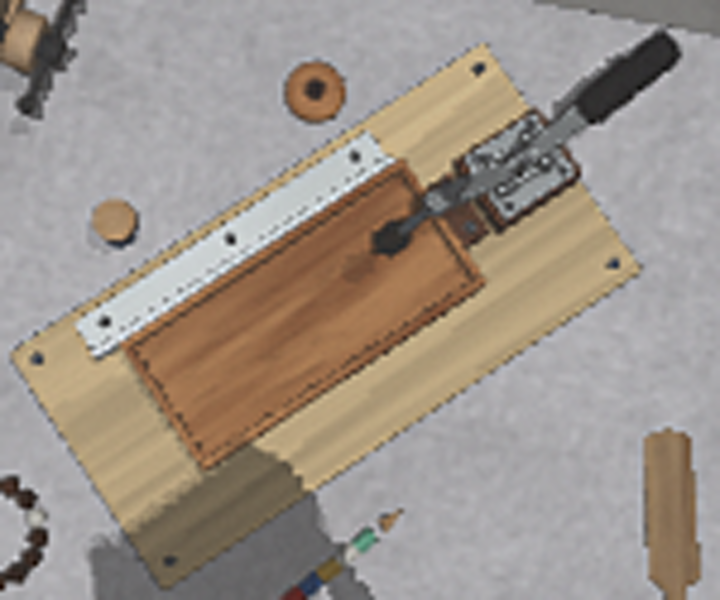

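The tray sits against the fence and the stop. The handle grip is at about crop (635,75). A quick check of the handle line, then over to the clamp.

Run:
```python
from h import *
import pickle
d=pickle.load(open('d3.pkl','rb'));hsv=cv2.cvtColor(d['pixels'],cv2.COLOR_BGR2HSV)
m=(hsv[...,2]<70).astype(np.uint8);q=np.zeros_like(m);q[152:180,330:362]=1;m*=q
c,r=quad(m);print(r);cx=np.array(r[0])
for z in(.105,.111,.118): print(z,jig(ray(d,cx,z)[0]).round(4))
b=cv2.boxPoints(r);print(jig(ray(d,b,.111)[0]),[jig(p).round(3).tolist() for p in ray(d,b,.111)])
print('target',R2@[0,-.158]+O)
```

```text
((345.1600036621094, 165.88002014160156), (7.600000381469727, 24.000003814697266), 53.13010025024414)
0.105 [ 0.0009 -0.1585]
0.111 [ 0.0002 -0.1569]
0.118 [-0.0006 -0.1552]
[ 0.00808082 -0.12571626] [[0.008, -0.126], [0.012, -0.188], [-0.008, -0.188], [-0.011, -0.126]]
target [0.6528534  0.10038564]
```

Call:
send_rows(
  increments=[
    {"gripper": 1,"linear": [0.344,-0.2135,0.015],"delta_rot": [0,0,0]},
    {"gripper": 1,"linear": [0.344,-0.2135,0.015],"delta_rot": [0,0,0]},
    {"gripper": 1,"linear": [0.344,-0.2135,0.015],"delta_rot": [0,0,0]},
    {"gripper": 1,"linear": [0.344,-0.2135,0.015],"delta_rot": [0,0,0]},
    {"gripper": 1,"linear": [0.344,-0.2135,0.015],"delta_rot": [0,0,0]},
    {"gripper": 1,"linear": [0.344,-0.2135,0.015],"delta_rot": [0,0,0]},
    {"gripper": 1,"linear": [0.344,-0.2135,0.015],"delta_rot": [0,0,0]},
    {"gripper": 1,"linear": [0.344,-0.2135,0.015],"delta_rot": [0,0,0]},
  ],
)

```text
clock: 11.05
position: [0.6531, 0.1033, 0.2294]
ee_rot: [0.0, 0.959, 0.285, 0.0]
contact_force: [0.9, -0.1, -0.5]
width: 0.0001
gripper_force: 0.0
```

The handle line is at jig x = 0, as expected. Now down on it.

Call:
send_rows(
  increments=[
    {"gripper": 1,"linear": [0,-0.001,-0.04],"delta_rot": [0,0,0]},
    {"gripper": 1,"linear": [0,-0.001,-0.075],"delta_rot": [0,0,0]},
    {"gripper": 1,"linear": [0,-0.001,-0.09],"delta_rot": [0,0,0]},
    {"gripper": 1,"linear": [0,-0.001,-0.096],"delta_rot": [0,0,0]},
    {"gripper": 1,"linear": [0,-0.001,-0.101],"delta_rot": [0,0,0]},
    {"gripper": 1,"linear": [0,-0.001,-0.106],"delta_rot": [0,0,0]},
  ],
)

```text
clock: 11.65
position: [0.6524, 0.1033, 0.1244]
ee_rot: [0.0, 0.958, 0.285, 0.001]
contact_force: [-0.6, -0.6, -0.0]
width: -0.0002
gripper_force: 0.0
```

```bash
python3 -c "
from h import *
st()"
```

```text
11.65 [0.6524 0.1033 0.1244] jig [ 0.0012 -0.1553] F jig [-0.84 -0.21] -0.04
```

Call:
send_rows(
  increments=[
    {"gripper": 1,"linear": [0,-0.002,-0.005],"delta_rot": [0,0,0]},
    {"gripper": 1,"linear": [0,-0.002,-0.01],"delta_rot": [0,0,0]},
    {"gripper": 1,"linear": [0,-0.002,-0.014],"delta_rot": [0,0,0]},
    {"gripper": 1,"linear": [0,-0.002,-0.018],"delta_rot": [0,0,0]},
    {"gripper": 1,"linear": [0,-0.002,-0.022],"delta_rot": [0,0,0]},
  ],
)

```text
clock: 12.15
position: [0.6517, 0.1006, 0.1016]
ee_rot: [0.0, 0.959, 0.285, 0.0]
contact_force: [0.4, -0.2, 2.5]
width: 0.0002
gripper_force: 1.0
```

```bash
python3 -c "
from h import *
st();d=grab('side');c=d['pixels'][140:260,200:340];cv2.imwrite('pics/s4.png',cv2.resize(c,(700,600),interpolation=cv2.INTER_CUBIC))"
```

```text
12.15 [0.6517 0.1006 0.1016] jig [-0.0008 -0.1572] F jig [ 0.22 -0.41] 2.49
```

View pics/s4.png

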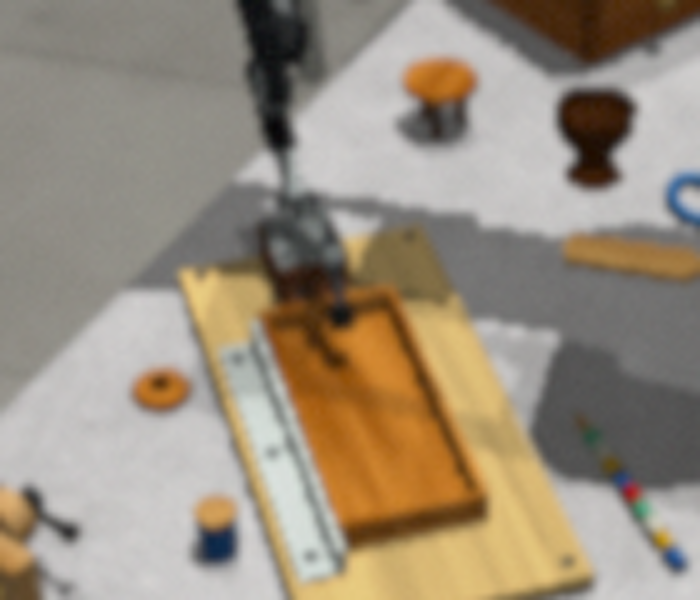

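The fingers are pressing the handle at about (275,130), and the foot has come down over the tray at about (340,312). I continue down.

Call:
send_rows(
  increments=[
    {"gripper": 1,"linear": [0.001,0,-0.004],"delta_rot": [0,0,0]},
    {"gripper": 1,"linear": [0.001,0,-0.008],"delta_rot": [0,0,0]},
    {"gripper": 1,"linear": [0.001,0,-0.012],"delta_rot": [0,0,0]},
    {"gripper": 1,"linear": [0.001,0,-0.016],"delta_rot": [0,0,0]},
    {"gripper": 1,"linear": [0.001,0,-0.02],"delta_rot": [0,0,0]},
    {"gripper": 1,"linear": [0.001,0,-0.023],"delta_rot": [0,0,0]},
  ],
)

```text
clock: 12.8
position: [0.6528, 0.1006, 0.0782]
ee_rot: [0.0, 0.959, 0.285, 0.0]
contact_force: [0.8, -1.6, 3.7]
width: -0.0001
gripper_force: 1.6
```

Call:
send_rows(
  increments=[
    {"gripper": 1,"linear": [0,0,-0.0015],"delta_rot": [0,0,0]},
    {"gripper": 1,"linear": [0,0,-0.003],"delta_rot": [0,0,0]},
    {"gripper": 1,"linear": [0,0,-0.003],"delta_rot": [0,0,0]},
  ],
)

```text
clock: 13.1
position: [0.6525, 0.1008, 0.0754]
ee_rot: [-0.0, 0.959, 0.285, 0.0]
contact_force: [1.0, -0.7, 0.7]
width: 0.0002
gripper_force: 0.9
```

Call:
send_rows(
  increments=[
    {"gripper": 1,"linear": [0,0,-0.001],"delta_rot": [0,0,0]},
    {"gripper": 1,"linear": [0,0,-0.002],"delta_rot": [0,0,0]},
    {"gripper": 1,"linear": [0,0,-0.002],"delta_rot": [0,0,0]},
  ],
)

```text
clock: 13.4
position: [0.6525, 0.1008, 0.0734]
ee_rot: [0.0, 0.959, 0.285, 0.0]
contact_force: [1.3, -1.5, 2.6]
width: 0.0002
gripper_force: 1.2
```

```bash
python3 -c "
from h import *
st()"
```

```text
13.4 [0.6525 0.1008 0.0734] jig [-1.000e-04 -1.574e-01] F jig [ 0.3 -2. ] 2.64
```

Call:
send_rows(
  increments=[
    {"gripper": 1,"linear": [0,0,-0.001],"delta_rot": [0,0,0]},
    {"gripper": 1,"linear": [0,0,-0.002],"delta_rot": [0,0,0]},
    {"gripper": 1,"linear": [0,0,-0.002],"delta_rot": [0,0,0]},
  ],
)

```text
clock: 13.7
position: [0.6525, 0.1008, 0.073]
ee_rot: [0.0, 0.959, 0.285, 0.0]
contact_force: [-0.4, -2.5, 9.7]
width: -0.0
gripper_force: 4.7
```

```bash
python3 -c "
from h import *
st()"
```

```text
13.7 [0.6525 0.1008 0.073 ] jig [-1.000e-04 -1.575e-01] F jig [-1.72 -1.91] 9.68
```

The handle is at its hard stop at z = 73 mm, the closed value. I lift off and check.

Call:
send_rows(
  increments=[
    {"gripper": 1,"linear": [0,0,0.01],"delta_rot": [0,0,0]},
    {"gripper": 1,"linear": [0,0,0.05],"delta_rot": [0,0,0]},
    {"gripper": 1,"linear": [0,0,0.1],"delta_rot": [0,0,0]},
    {"gripper": 1,"linear": [0,0,0.15],"delta_rot": [0,0,0]},
    {"gripper": 1,"linear": [-0.05,-0.01,0.17],"delta_rot": [0,0,0]},
    {"gripper": 1,"linear": [-0.1,-0.02,0.18],"delta_rot": [0,0,0]},
    {"gripper": 1,"linear": [-0.15,-0.03,0.18],"delta_rot": [0,0,0]},
    {"gripper": 1,"linear": [-0.2,-0.04,0.18],"delta_rot": [0,0,0]},
  ],
)

```text
clock: 14.5
position: [0.4582, 0.0629, 0.2514]
ee_rot: [-0.001, 0.958, 0.285, -0.0]
contact_force: [0.1, -0.7, 0.8]
width: 0.0001
gripper_force: 0.0
```

Call:
send_rows(
  increments=[
    {"gripper": 1,"linear": [-0.05,-0.01,0],"delta_rot": [0,0,0]},
    {"gripper": 1,"linear": [-0.1,-0.02,0],"delta_rot": [0,0,0]},
    {"gripper": 1,"linear": [-0.1,-0.02,0],"delta_rot": [0,0,0]},
    {"gripper": 1,"linear": [-0.1,-0.02,0],"delta_rot": [0,0,0]},
  ],
)

```text
clock: 14.9
position: [0.3595, 0.043, 0.2517]
ee_rot: [-0.0, 0.959, 0.285, 0.0]
contact_force: [0.6, 0.2, 0.1]
width: 0.0003
gripper_force: 0.0
```

Run:
```python
from h import *
st();d=grab('top');s=grab('side');print((far(d)*1000).round(1).tolist());print(stopend(d))
a=cv2.resize(d['pixels'][145:270,205:365],(512,400),interpolation=cv2.INTER_CUBIC);b=cv2.resize(s['pixels'][140:265,225:315],(288,400),interpolation=cv2.INTER_CUBIC)
cv2.imwrite('pics/c5.png',np.hstack([a,b]))
```

```text
14.9 [0.3595 0.043  0.2517] jig [-0.2771 -0.0458] F jig [ 0.61 -0.11] 0.07
[[-30.0, 40.0], [-20.0, 40.5], [-10.0, 40.5], [0.0, 40.5], [10.0, 40.5], [20.0, 40.5], [30.0, 40.5], [40.0, 40.5], [50.0, 41.0], [60.0, 41.0], [70.0, 40.5], [80.0, 40.5], [90.0, 40.0], [100.0, 40.0], [110.0, 39.5], [120.0, 39.5], [130.0, 39.5], [140.0, 40.0]]
[(-35.0, np.float64(-45.0)), (-30.0, np.float64(-44.5)), (-25.0, np.float64(-45.0)), (25.0, np.float64(-44.5)), (30.0, np.float64(-45.0)), (35.0, np.float64(-44.5))]
```

View pics/c5.png

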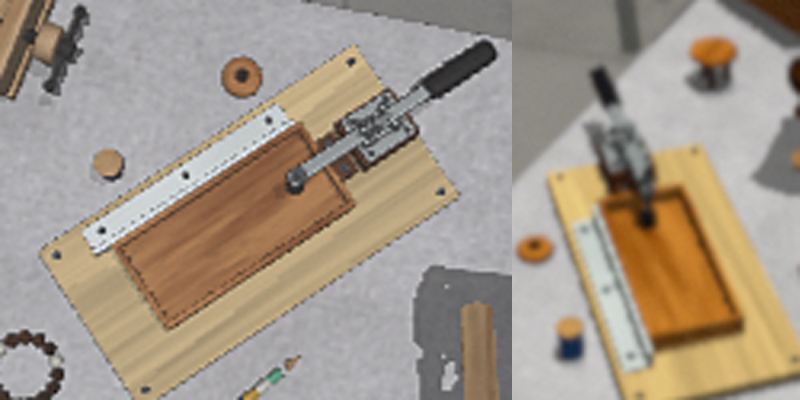

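The clamp is closed: the handle is level at (460,65) and the foot is on the tray floor at (295,183). The tray lies flat against the fence and the stop, and the bystanders in view are where they were.

```bash
python3 -c "
from h import *
print(sign_off())"
```

```text
the job is handed in; nothing more can be done
None
```

The job is handed in: the tray lies flat against the fence and against the stop, the clamp handle is pressed down to its hard stop and stayed shut when released, and it took about 15 s with light pushes (up to 5 N on the tray, 10 N on the handle).

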